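# Close the sold carton and hold up the heaviest ore tin

## Task

Finish this buyer's order at the mineral stall: fold the carton's brown flap down first, then the white flap down over it, so that the carton is closed. The buyer also wants the heaviest of the three identical tins to go on top: heft them to find it, set the other two down standing upright on the table, never tipping any tin over, and finish while still holding the heaviest upright in the fingers, still and clear in the air, a hand's breadth above the middle of the closed carton. Leave the two specimens in their trays and the loupe where they are.

Things in the scene. Friction and masses are not known exactly. Their poses are not given: they have to be found in the camera images.
- table: The blue-covered table; its top is the work surface at height 0. Origin: a point on its top.
- carton: Open brown carton fixed to the table, 170 mm (its x) by 150 mm (its y) by 85 mm high, walls 4 mm, with small trays of minerals inside. Origin: centre of its underside; its yaw varies.
- carton_top (a point): Middle of the closed carton's top, on the carton's axis, 94 mm above the table (the upper face of the closed white flap).
- flap_inner_hinge (a point): Middle of the brown flap's hinge line, on the carton's rim at its +y side, 85 mm above the table; the line runs along the carton's x.
- flap_inner (a joint): Brown card flap, 164 mm long along its hinge, 90 mm from hinge to free edge, 4 mm thick (on the outer face's side of the hinge line). Value: angle open in rad, 0 = flat on the carton (free edge towards the carton's -y), 1.57 = standing upright, more = leaning outward. A light, stiff crease (0.05 N m): it stays wherever it is left; about 1 N at the free half moves it; it stops at 0.
- flap_outer_hinge (a point): Middle of the white flap's hinge line, at the carton's -y side, 90 mm above the table; the line runs along the carton's x.
- flap_outer (a joint): White card flap, 170 mm long along its hinge, 115 mm from hinge to free edge, 4 mm thick (on the outer face's side of the hinge line); closes over the brown one. Value: as for the brown flap, 0 = flat (free edge towards the carton's +y). The same stiff crease.
- tin_a: One of three tins that look and measure the same: closed upright can, aluminium body, green lid, 56 mm across (57 at the lid's edge), 75 mm high. Origin: centre of its underside; z up along its axis. It holds an unseen lump of ore, a little loose inside; a tin weighs 0.18 to 0.67 kg in all and the heaviest is at least 0.2 kg heavier than either of the others, which differ by 0.13 kg at most. Which name or place has it changes from start to start.
- tin_b: One of three tins that look and measure the same: closed upright can, aluminium body, green lid, 56 mm across (57 at the lid's edge), 75 mm high. Origin: centre of its underside; z up along its axis. It holds an unseen lump of ore, a little loose inside; a tin weighs 0.18 to 0.67 kg in all and the heaviest is at least 0.2 kg heavier than either of the others, which differ by 0.13 kg at most. Which name or place has it changes from start to start.
- tin_c: One of three tins that look and measure the same: closed upright can, aluminium body, green lid, 56 mm across (57 at the lid's edge), 75 mm high. Origin: centre of its underside; z up along its axis. It holds an unseen lump of ore, a little loose inside; a tin weighs 0.18 to 0.67 kg in all and the heaviest is at least 0.2 kg heavier than either of the others, which differ by 0.13 kg at most. Which name or place has it changes from start to start.
- specimen_green: Bystander: green mineral in a white tray 75 x 75 x 20 mm, 40 mm high in all. Leave it where it is. Origin: centre of its underside.
- specimen_pink: Bystander: reddish mineral in a white tray 75 x 75 x 20 mm, 40 mm high in all. Leave it where it is. Origin: centre of its underside.
- loupe: Bystander: black round loupe, 40 mm across, 12 mm high, with a flat steel grip reaching 67 mm from the centre along its +x, 10 mm high. Leave it where it is. Origin: centre of the round part's underside.
Mind the look-alikes: they are no part of the job. What is meant by the carton is not green, and is the smaller of those in its own colour. What is shaped like the tin_c but purple is not meant.

How it is judged:
By the outcome, as a careful person would: the job done as asked, in the order asked, and still so for the second after the job is handed in, while the arm keeps its last pose, push and grip.
It also fails if it takes over 72 s, if anything falls off the work surface, if the arm or the gripper's body presses on something with over 40 N, if the wrist force passes 120 N, or if a joint passes its speed limit or range.

## Robot

A 6-joint arm with a two-finger parallel gripper is mounted at the origin on the work surface. World frame = base frame: x ahead of the robot, y to its left, z up, the work surface at z = 0. Lengths are in mm, angles in rad, forces in N, time in s.
With the tool pointing down it reaches from about 250 to 775 mm from the base axis. Payload 8.9 kg.
Tool frame: the origin (TCP) lies midway between the tips of the shut fingers; the grasp point (between the pads) lies 19 mm behind it; z points along the fingers, x is the direction in which the jaws open and shut, and the axes are right-handed (so a half turn about z gives the same grasp; the last joint's range is limited). The gripper opens to 85 mm and grips with 20 to 120 N. Pads are 22 mm wide; open, the fingers measure 114 mm over their backs; the gripper's body (76 mm by 85 mm) begins 54 mm behind the grasp point. The pads swing forward as they close: fully open they stand 13 mm farther back than shut.
Start: joints at [-1.319, 0.291, -0.153, 1.127, 0, 1.431], TCP at [199.989, -485.415, 231.305] pointing down, gripper open.
Joint ranges: [-2.52, 2.52], [-0.91, 1.74], [-1.3, 1.37], [-1.96, 2.02], [-1.52, 1.47], [-3.14, 3.14]. Speed limits (rad/s): [2.22, 2.22, 2.79, 3.14, 3.14, 3.14].

## Interface

Orientations are given as a rotation vector (axis times angle).
In Python, from plant import arm gives the robot as it stands. Calls block until the motion is done:
- arm.movep(position, orientation): joint-space move of the TCP to a pose.
- arm.movel(position, ori=None, velocity=150, f_stop=None): straight line of the TCP; ori=None keeps the orientation; velocity is the mean speed in mm/s. With f_stop (N) it stops when the force on the tool has changed by that much, and returns True; else False.
- arm.move_joints(angles): joint-space move.
- arm.command_gripper(opening, f_grip=None): finger opening in mm; f_grip is the grip in N (None keeps the last); returns when the fingers have stopped.
- arm.sleep(seconds).
- arm.solve_ik(position, orientation): joint angles nearest the present ones, or None.
- arm.read_state(): the state.
- arm.camera(name): name is "scene" or "top" or "wrist"; returns the picture (400x640x3 uint8, blue, green, red); there is no depth.
- arm.camera_params(name): a dict with "camera_matrix" (3x3 intrinsics, pixels), "R" (3x3) and "t" (3): a world point X has camera coordinates R X + t. Camera axes: x right, y down, z forward; pixel columns grow to the right and rows downward; lengths in mm; the calibration is good to about 2 mm. A picture is of the moment at which its call begins: read the wrist's pose just before it. camera_params takes no time and is no camera call; for the wrist camera it gives the pose at the moment of the call.
A pose or a line that the arm cannot do raises arm.MotionError and nothing moves.
- arm.close_job(): hands the job in, once; it reports no verdict.
Trained networks look in the newest picture that a camera, given by its name, has taken for a name from the list of things; names that differ only in an ending like _2 or _b are one class to them, and where a whole thing is asked for, a point or a joint stands for the part that bears it (a point fixed in the world has none). Each returns a list of dicts, best first, with "confidence" (0 to 1); they miss things now and then, are a little off and sometimes report something else, mostly with a low value. They report only what shows in the picture. A call takes as long as a camera call. They do not tell look-alikes from the thing itself.
- arm.look_for(camera, thing): "bbox" ([left, top, right, bottom] in pixels, round what is visible of it).
- arm.place_of(camera, thing): "centre" ([column, row] in pixels: a listed point, or the origin of a listed thing).
The state is a dict: "t": time; "qpos": joint angles; "qd": joint speeds; "joint_torque": joint torques, N m; "ee_pos": TCP position; "orientation": TCP orientation; "force": force on the tool from outside, world axes, zero at the start; "moment": the same for the moment, N m; "width": finger opening in mm.
Only numpy, scipy, OpenCV 4.12 (cv2) and the standard library are available. Lean on these libraries where they do the work, as an engineer would, in place of code of your own. Each camera call takes 0.05 s, during which the arm holds its last target.

## Working session

There is one attempt and no reset: what is moved stays moved. The work goes in short steps, each a Python script; the robot and the scene stay as the last script left them, time stands still between calls to the robot, and variables do not carry over. Pictures are saved under pics/ and viewed, and the job is handed in when it is done.

```bash
ls; mkdir -p pics; python3 - <<'E'
from plant import arm
import cv2
for n in ("scene","top"):
    cv2.imwrite(f"pics/{n}0.png",arm.camera(n))
    p=arm.camera_params(n); print(n,p)
s=arm.read_state(); print(s)
E
```

```text
pics
scene {'camera_matrix': array([[414.19077819,   0.        , 312.48303848],
       [  0.        , 414.19077819, 202.67420581],
       [  0.        ,   0.        ,   1.        ]]), 'R': array([[ 0.60942399,  0.79270306,  0.01497535],
       [ 0.56654071, -0.42218323, -0.70766726],
       [-0.55464766,  0.43975355, -0.70638714]]), 't': array([-276.86490777, -209.45798587, 1594.54677482])}
top {'camera_matrix': array([[461.29745984,   0.        , 320.21858233],
       [  0.        , 461.29745984, 198.30653687],
       [  0.        ,   0.        ,   1.        ]]), 'R': array([[ 0.00143725, -0.99992599,  0.01208096],
       [-0.99629343, -0.00247088, -0.08598427],
       [ 0.08600776, -0.0119126 , -0.99622325]]), 't': array([ -22.83789808,  505.01963591, 1259.78111169])}
{'t': 0.1, 'qpos': array([-1.31925853e+00,  2.91225687e-01, -1.54023567e-01,  1.12674757e+00,
        1.83197918e-05,  1.43148870e+00]), 'qd': array([ 5.32638138e-05, -1.29389395e-03,  2.15254272e-03, -9.90476211e-04,
        7.64297104e-04, -1.00121753e-03]), 'joint_torque': array([ 2.71046389e-03, -5.37978673e+01,  3.31919074e+01,  9.33885807e-03,
       -1.98120797e-04, -6.19296401e-07]), 'ee_pos': array([ 199.91446702, -485.01593075,  230.79903342]), 'orientation': array([-2.60984371e+00,  1.74734283e+00,  1.38656550e-03]), 'force': array([-0.9201756 ,  0.41372961, -0.02447262]), 'moment': array([-0.00330421, -0.01214235, -0.01834637]), 'width': 85.36136938562095}
```

View pics/scene0.png

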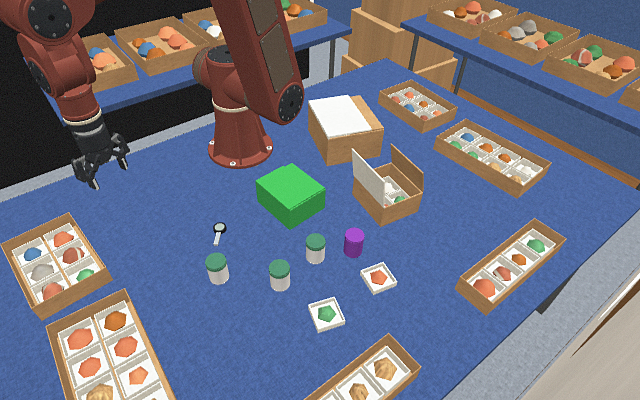

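View pics/top0.png

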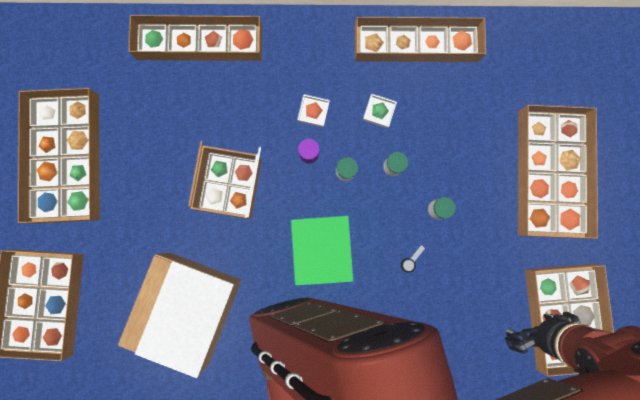

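The scene picture shows three green-lidded tins at (217,268), (280,275) and (315,248), with a purple look-alike at (353,242). There are three boxes: 
- a green box at (290,195)
- a larger brown closed box at (345,128)
- the small open brown carton at (388,190)

The small open carton fits the description, because it isn't green and is the smaller of the two brown ones. I'll confirm it in a crop.

```bash
cat > h.py <<'E'
import numpy as np, cv2
from plant import arm
from scipy.spatial.transform import Rotation as Rot
def ray(cam,uv,z,p=None):
    p=p or arm.camera_params(cam); K,R,t=p["camera_matrix"],np.array(p["R"]),np.array(p["t"])
    d=R.T@np.linalg.inv(K)@np.array([uv[0],uv[1],1.]); c=-R.T@t
    return c+d*(z-c[2])/d[2]
def proj(cam,X,p=None):
    p=p or arm.camera_params(cam); x=p["camera_matrix"]@(np.array(p["R"])@np.array(X,float)+np.array(p["t"])); return x[:2]/x[2]
def ori(yaw):  # tool down, jaw (tool x) axis along yaw
    x=np.array([np.cos(yaw),np.sin(yaw),0]); z=np.array([0,0,-1.]); return Rot.from_matrix(np.c_[x,np.cross(z,x),z]).as_rotvec()
E
python3 - <<'E'
from h import *
a=cv2.imread('pics/top0.png')[125:235,180:470]; b=cv2.imread('pics/scene0.png')[90:310,180:450]
cv2.imwrite('pics/c1.png',cv2.resize(a,None,fx=2.7,fy=2.7,interpolation=cv2.INTER_CUBIC))
cv2.imwrite('pics/c2.png',cv2.resize(b,None,fx=2.7,fy=2.7,interpolation=cv2.INTER_CUBIC))
arm.camera("top");arm.camera("scene")
for c in("top","scene"):
  for th,z in (("carton",0),("carton_top",94),("flap_inner_hinge",85),("flap_outer_hinge",90),("tin_a",0),("loupe",0),("specimen_green",0),("specimen_pink",0)):
    for r in arm.place_of(c,th): 
        if r["confidence"]>.3: print(c,th,np.round(r["centre"]),round(r["confidence"],2),np.round(ray(c,r["centre"],z)))
print(arm.read_state()["t"])
E
```

```text
top carton [191. 304.] 0.82 [213. 335.   0.]
top carton [322. 246.] 0.7 [372. -27.   0.]
top carton [231. 182.] 0.56 [552. 231.   0.]
top carton_top [318. 247.] 0.67 [373. -16.  94.]
top carton_top [174. 314.] 0.64 [200. 351.  94.]
top flap_inner_hinge [134. 300.] 0.9 [236. 458.  85.]
top flap_inner_hinge [294. 250.] 0.89 [364.  47.  85.]
top flap_inner_hinge [196. 176.] 0.69 [557. 308.  85.]
top flap_outer_hinge [212. 328.] 0.8 [164. 255.  90.]
top flap_outer_hinge [351. 247.] 0.64 [ 373. -100.   90.]
top flap_outer_hinge [251. 182.] 0.61 [542. 162.  90.]
top tin_a [394. 165.] 0.97 [ 604. -231.    0.]
top tin_a [310. 152.] 0.88 [640.   8.   0.]
top tin_a [343. 171.] 0.71 [586. -86.   0.]
top tin_a [438. 208.] 0.7 [ 482. -357.    0.]
top loupe [406. 263.] 0.66 [ 325. -262.    0.]
top specimen_green [378. 112.] 0.74 [ 756. -187.    0.]
top specimen_pink [313. 115.] 0.68 [748.  -1.   0.]
top specimen_pink [391. 162.] 0.42 [ 610. -225.    0.]
scene carton [385. 206.] 0.78 [559. 225.   0.]
scene carton [340. 140.] 0.78 [184. 344.   0.]
scene carton [292. 203.] 0.73 [360. -14.   0.]
scene
[... 247 characters left out ...]
62. 305.  85.]
scene flap_inner_hinge [309. 174.] 0.66 [356.  58.  85.]
scene flap_outer_hinge [270. 195.] 0.81 [ 367. -101.   90.]
scene flap_outer_hinge [369. 188.] 0.61 [527. 168.  90.]
scene flap_outer_hinge [316. 119.] 0.61 [119. 273.  90.]
scene tin_a [315. 257.] 0.97 [587. -92.   0.]
scene tin_a [220. 276.] 0.95 [ 477. -347.    0.]
scene tin_a [352. 247.] 0.84 [625.  22.   0.]
scene tin_a [279. 284.] 0.7 [ 600. -232.    0.]
scene tin_a [377. 279.] 0.54 [754.   2.   0.]
scene loupe [221. 228.] 0.53 [ 316. -258.    0.]
scene specimen_green [325. 318.] 0.87 [ 761. -194.    0.]
scene specimen_green [305. 211.] 0.54 [417.  -3.   0.]
scene specimen_pink [377. 279.] 0.64 [754.  -1.   0.]
1.0
```

View pics/c1.png

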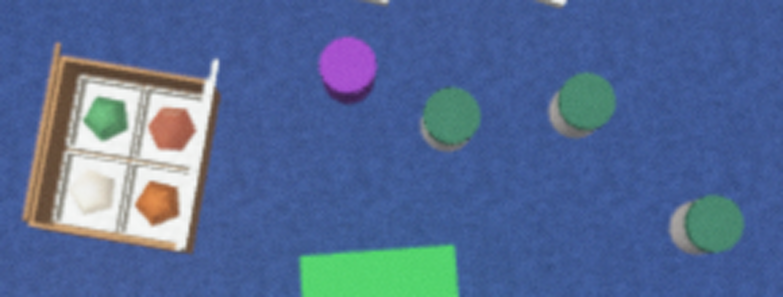

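View pics/c2.png

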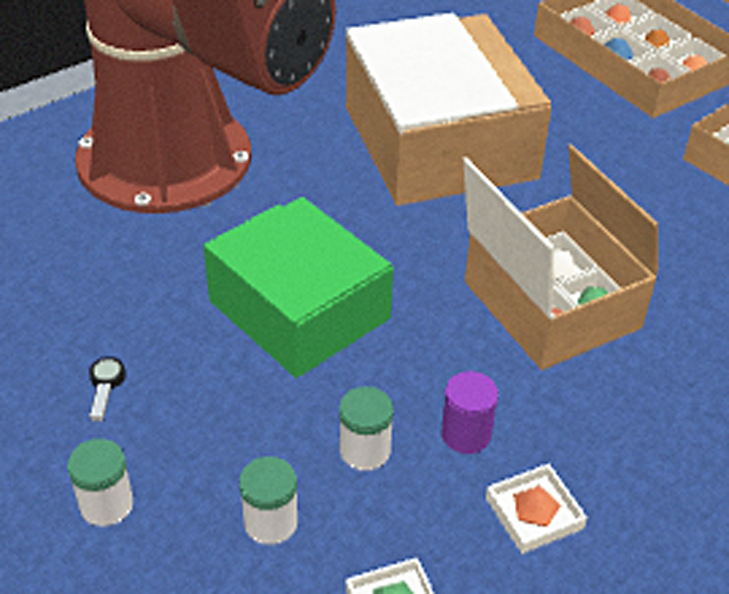

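The crops confirm it: a small brown carton with the white flap at -y and the brown flap at +y. Next I'll fit the carton's pose and the flap angles.

```bash
cat >> h.py <<'E'
def corner(c,x,y,z):
    R=np.array([[np.cos(c[2]),-np.sin(c[2])],[np.sin(c[2]),np.cos(c[2])]]); q=R@np.array([x,y])+np.array(c[:2]); return np.r_[q,z]
def flap(c,which,ang):  # 4 corners quad
    if which=='in': y0,z0,L,w,s=75,85,90,82,1
    else: y0,z0,L,w,s=-75,90,115,85,-1
    # ang 0: toward -s y
    y1=y0-s*L*np.cos(ang); z1=z0+L*np.sin(ang)
    return [corner(c,-w,y0,z0),corner(c,w,y0,z0),corner(c,w,y1,z1),corner(c,-w,y1,z1)]
E
python3 - <<'E'
from h import *
from scipy.optimize import least_squares
T=lambda x,y:(x/2.7+180,y/2.7+125); S=lambda x,y:(x/2.7+180,y/2.7+90)
obs=[("top",T(33,222),(-85,75,85)),("top",T(190,250),(-85,-75,85)),("top",T(62,57),(85,75,85)),
("scene",S(655,275),(85,75,85)),("scene",S(545,367),(85,-75,0)),("scene",S(467,283),(-85,-75,0)),("scene",S(645,322),(85,75,0)),("scene",S(467,250),(-85,-75,85))]
f=lambda c:np.concatenate([proj(k,corner(c,*m))-np.array(u) for k,u,m in obs])
r=least_squares(f,[548,231,0],loss='soft_l1'); c=r.x; print(c,np.round(r.fun.reshape(-1,2),1))
# flap tips, scene: outer tip -x (464,157), +x (553,255?) ; inner tip -x (570,147), +x (657,222)
fo=[("scene",S(465,157),'out',3),("top",T(215,60),'out',2),("scene",S(548,238),'out',2)]; fi=[("scene",S(570,146),'in',3),("scene",S(657,222),'in',2),("top",T(57,44),'in',2),("top",T(24,219),'in',3)]
for F in(fo,fi):
  g=lambda a:np.concatenate([proj(k,flap(c,w,a[0])[i])-np.array(u) for k,u,w,i in F])
  q=least_squares(g,[1.6]);print(F[0][2],q.x,np.round(q.fun.reshape(-1,2),1)); 
  if F is fo: ao=q.x[0]
  else: ai=q.x[0]
for n in("top","scene"):
  im=cv2.imread(f'pics/{n}0.png'); big=cv2.resize(im,None,fx=4,fy=4,interpolation=cv2.INTER_CUBIC)
  P=[flap(c,'in',ai),flap(c,'out',ao),[corner(c,x,y,85) for x,y in((-85,-75),(85,-75),(85,75),(-85,75))],[corner(c,x,y,0) for x,y in((-85,-75),(85,-75),(85,75),(-85,75))]]
  for p,col in zip(P,((255,0,0),(0,0,255),(0,255,0),(0,255,255))):
    cv2.polylines(big,[np.int32([(proj(n,x)+.5)*4 for x in p])],True,col,1)
  u=np.int32(proj(n,corner(c,0,0,60))*4); o=big[u[1]-220:u[1]+220,u[0]-200:u[0]+200]
  cv2.imwrite(f'pics/o_{n}.png',o)
cv2.imwrite('pics/o.png',np.hstack([cv2.imread('pics/o_top.png'),cv2.imread('pics/o_scene.png')]))
# tins
for n in("top","scene"):
  for X in ([604,-231],[587,-90],[479,-352]): print(n,X,proj(n,X+[75]))
E
```

```text
[ 5.45923465e+02  2.31365176e+02 -1.13835494e-01] [[-0.2  2. ]
 [-1.6 -1.8]
 [-2.  -0.3]
 [ 0.1  0.5]
 [-0.4  2.2]
 [-2.1  1.1]
 [-1.4  1.7]
 [-0.  -5.3]]
out [1.73707302] [[-1.2  2.1]
 [-0.9 -3.1]
 [ 2.7  4.4]]
in [1.37282617] [[-1.9 -0.3]
 [ 0.2  0.2]
 [-2.  -0.6]
 [ 1.   0.5]]
top [604, -231] [398.32628349 160.12334424]
top [587, -90] [345.92227957 166.2143774 ]
top [479, -352] [444.20940714 206.63531555]
scene [604, -231] [278.46095038 269.08922594]
scene [587, -90] [316.23157966 240.70686797]
scene [479, -352] [215.3694887  260.84368525]
```

View pics/o.png

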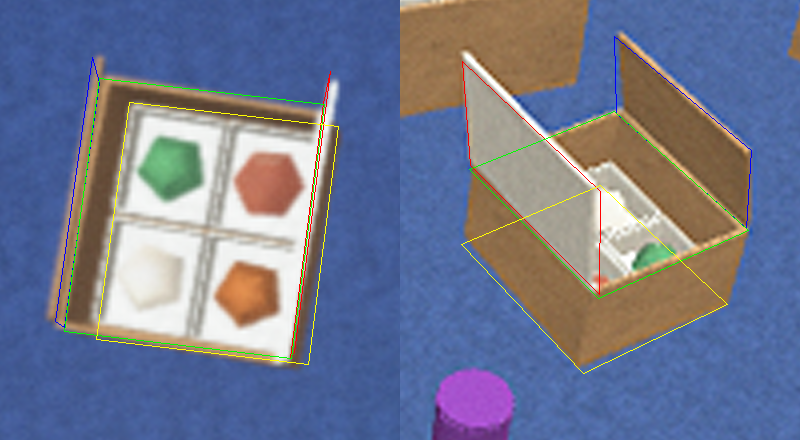

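The fit agrees within about 5 mm (carton at about 544, 231, yaw -0.11), with both flaps near upright. I'll fold the brown flap now with the fingers shut, pushing from its outer side.

```bash
cat >> h.py <<'E'
C=[544,231,-0.112]
def fold(side,r,a0,a1,n,z0,ext,fs=12):
    """side +1 brown, -1 white: corner of shut fingers follows an arc about the hinge"""
    y0,z0h=side*75,z0
    o=ori(C[2]); 
    def P(a): # contact on outer face: offset 4 thickness ; finger half 11
        y=y0-side*r*np.cos(a)+side*(4*np.sin(a)+11*min(1,2*np.sin(a)) ); z=z0h+r*np.sin(a)+4*np.cos(a)
        return corner(C,0,y,z)
    return P,o
E
python3 - <<'E'
from h import *
im=cv2.imread('pics/top0.png')
T=[]
for u,v in (((347,166.5),(315.6,240)),((397,162.4),(279.6,267)),((444.1,207.2),(216,259.6))):
    print(np.round(ray("top",u,75),1),np.round(ray("scene",v,75),1))
P,o=fold(1,62,1.7,0,8,85,0)
try:
    q=corner(C,0,75+55,150); 
    for p in (np.r_[q[:2],260],q,P(1.7),P(0)): print(np.round(p),arm.solve_ik(p,o))
except Exception as e: print(e)
P2,o=fold(-1,85,1.7,0,8,90,0)
for p in (corner(C,0,-75-70,280),corner(C,0,-75-70,165),P2(1.8),P2(0)): print(np.round(p),arm.solve_ik(p,o))
E
```

```text
[586.2 -92.9  75. ] [583.9 -89.8  75. ]
[ 597.8 -227.3   75. ] [ 600.2 -224.7   75. ]
[ 477.5 -351.7   75. ] [ 476.3 -348.6   75. ]
[559. 360. 260.] [ 4.62856947e-01  5.61396454e-01  3.40625049e-01  1.35002492e+00
 -4.44089210e-16  2.14565327e+00]
[559. 360. 150.] [ 4.62856947e-01  6.06346339e-01  1.30481383e-01  1.09493137e+00
 -4.44089210e-16  2.14565327e+00]
[555. 328. 146.] [ 4.20966121e-01  5.71084605e-01  5.71001921e-02  1.05681191e+00
 -4.44089210e-16  2.10376245e+00]
[545. 244.  89.] [ 2.98199184e-01  5.36008140e-01 -1.67630084e-01  8.67158103e-01
 -4.44089210e-16  1.98099551e+00]
[528.  87. 280.] [ 2.64869290e-02  2.88400549e-01 -2.83912360e-02  1.25400454e+00
 -4.44089210e-16  1.70928326e+00]
[528.  87. 165.] [ 2.64869290e-02  3.55665544e-01 -2.41781951e-01  9.73348832e-01
 -4.44089210e-16  1.70928326e+00]
[532. 122. 172.] [ 9.23746619e-02  3.69545185e-01 -2.01452394e-01  9.99798748e-01
 -4.44089210e-16  1.77517099e+00]
[545. 241.  94.] [ 2.93549517e-01  5.28360667e-01 -1.66219621e-01  8.76216039e-01
 -4.44089210e-16  1.97634584e+00]
```

```bash
python3 - <<'E'
from h import *
arm.command_gripper(0,40)
P,o=fold(1,62,1.7,0,8,85,0)
arm.movep(corner(C,0,135,300),o)
arm.movel(corner(C,0,135,150),velocity=250)
print(arm.read_state()["t"],arm.read_state()["force"])
for a in (1.6,1.3,1.0,.75,.5,.25,.08):
    r=arm.movel(P(a),velocity=110,f_stop=25); f=arm.read_state(); print(a,r,np.round(f["force"],1),np.round(f["ee_pos"]-P(a),1))
    if r: break
cv2.imwrite("pics/s1.png",arm.camera("scene")[90:290,280:500].repeat(3,0).repeat(3,1)); print(arm.read_state()["t"])
E
```

```text
5.75 [ 0.23909089 -0.21344697  1.30265537]
1.6 False [1.2 0.1 0.4] [0.6 0.3 1. ]
1.3 False [0.2 0.6 0.2] [0.1 0.2 0.2]
1.0 False [-0.4  0.9 -0.4] [-0.   0.1 -0.1]
0.75 False [-0.9 -0.   0.5] [-0.2  0.1 -0.1]
0.5 False [ 0.1  0.8 -0. ] [-0.3  0.  -0.1]
0.25 False [0.7 0.  0.7] [-0.2 -0.  -0. ]
0.08 False [-0.1  0.5 -0.1] [-0.3  0.  -0. ]
8.1333
```

View pics/s1.png

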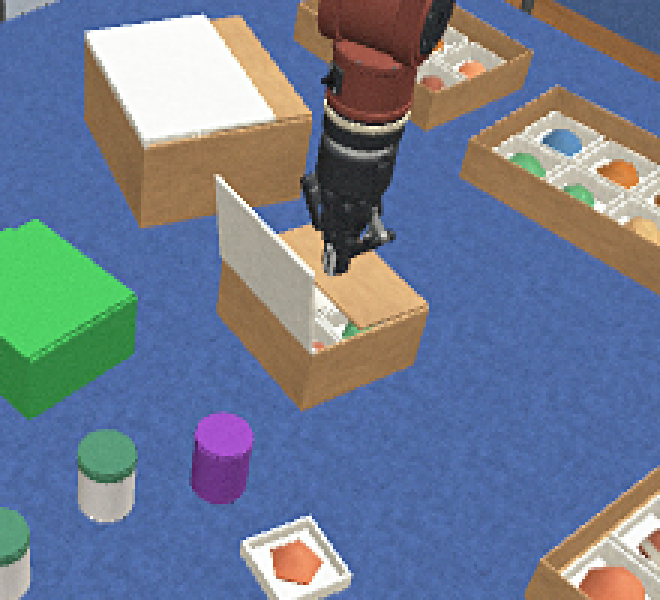

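The brown flap is down at (370,275) in the crop, or close to it. I'll press it to its stop, then fold the white one.

```bash
python3 - <<'E'
from h import *
P,o=fold(1,62,1.7,0,8,85,0)
p=P(.08)
r=arm.movel(np.r_[p[:2],83],velocity=30,f_stop=6); s=arm.read_state(); print(r,s["ee_pos"],np.round(s["force"],1))
q=np.r_[s["ee_pos"][:2],300]
arm.movel(q,velocity=300)
P,o=fold(-1,85,1.7,0,8,90,0)
arm.movel(corner(C,0,-145,300),velocity=300)
arm.movel(corner(C,0,-145,165),velocity=250)
for a in (1.7,1.4,1.1,.8,.55,.3,.08):
    r=arm.movel(P(a),velocity=130,f_stop=25); f=arm.read_state(); print(a,r,np.round(f["force"],1),np.round(f["ee_pos"]-P(a),1))
    if r: break
else:
    p=P(.08)
    r=arm.movel(np.r_[p[:2],88],velocity=30,f_stop=6); s=arm.read_state(); print(r,s["ee_pos"],np.round(s["force"],1))
    arm.movel(np.r_[s["ee_pos"][:2],250],velocity=250)
cv2.imwrite("pics/s2.png",arm.camera("scene")[90:290,280:500].repeat(3,0).repeat(3,1)); print(arm.read_state()["t"])
E
```

```text
True [546.40763749 246.55175179  88.90168049] [-2.  -0.6  7. ]
1.7 False [1.3 0.9 0.4] [0.3 0.1 0.6]
1.4 False [ 0.2  0.5 -0.6] [-0.1 -0.2 -0.1]
1.1 False [-0.3  0.2 -0.1] [-0.3 -0.2 -0.3]
0.8 False [-0.1 -0.5 -0. ] [-0.4 -0.1 -0.3]
0.55 False [0.3 0.  0.3] [-0.5 -0.1 -0.5]
0.3 False [-0.4  0.1  0.1] [-0.5 -0.  -0.4]
0.08 False [ 0.5  0.2 -0.1] [-0.4 -0.2 -0.2]
True [545.63487062 238.61010953  93.84404161] [-1.7 -0.6 10.6]
14.325
```

View pics/s2.png

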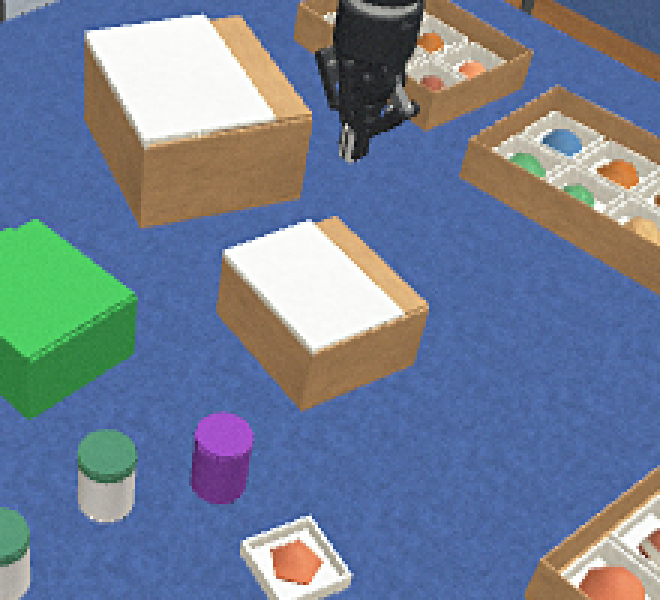

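Both flaps are closed: contact came at 88.9 mm and 93.8 mm, against the expected 89 and 94. The crop shows white over brown at (315,285). Next I'll heft two of the tins.

```bash
cat >> h.py <<'E'
TIN=[(585,-91.4),(599,-226),(477,-350)]
def fz(n=6):
    v=[]
    for _ in range(n): v.append(arm.read_state()["force"]); arm.sleep(.05)
    return np.mean(v,0)
def pick(i):
    x,y=TIN[i]; o=ori(C[2])
    arm.movep([x,y,160],o); arm.command_gripper(85)
    arm.movel([x,y,25],velocity=150); f0=fz()
    arm.command_gripper(45,50); w=arm.read_state()["width"]
    arm.movel([x,y,60],velocity=60); arm.sleep(.3); f1=fz(10)
    print(i,"w",w,"f0",np.round(f0,2),"f1",np.round(f1,2),"kg",-(f1-f0)[2]/9.81,"t",arm.read_state()["t"],flush=True)
def put(i):
    x,y=TIN[i]; arm.movel([x,y,28],velocity=60); r=arm.movel([x,y,23.5],velocity=15,f_stop=4); print(r,arm.read_state()["ee_pos"])
    arm.command_gripper(85); arm.movel([x,y,160],velocity=150)
E
python3 - <<'E'
from h import *
pick(0)
cv2.imwrite("pics/s3.png",arm.camera("scene")[150:350,180:420].repeat(3,0).repeat(3,1))
E
```

```text
0 w 55.47365496943095 f0 [0.33 0.07 0.23] f1 [-0.24 -0.01 -6.49] kg 0.6848555744597974 t 19.6833
```

View pics/s3.png

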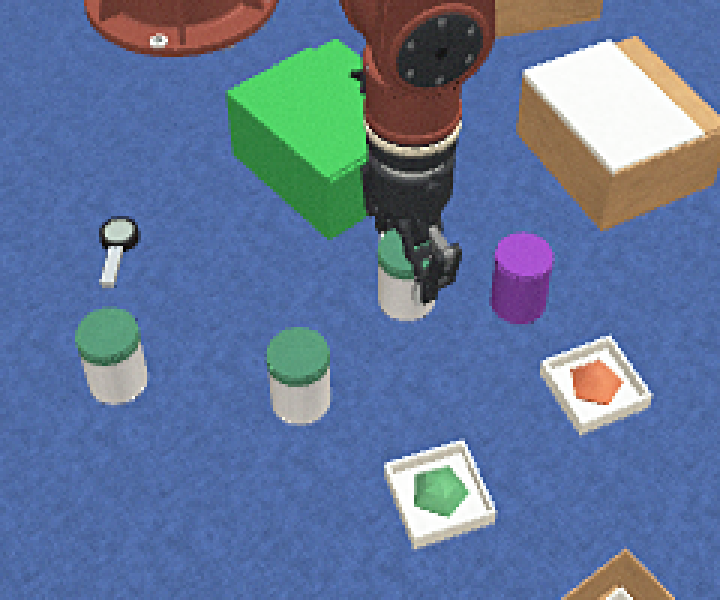

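Tin 0 measures 0.68 kg, which is already at the top of the range. There's time to spare, so I'll set it down and heft the other two as asked.

```bash
python3 - <<'E'
from h import *
put(0); pick(1); put(1)
print(arm.read_state()["t"])
cv2.imwrite("pics/s4.png",arm.camera("scene")[150:350,180:420].repeat(3,0).repeat(3,1))
E
```

```text
True [585.64745992 -91.57678545  25.45458447]
1 w 55.28789906490693 f0 [-0.09 -0.05 -0.14] f1 [-0.2   0.17 -2.27] kg 0.21686890084567703 t 26.2583
True [ 599.58841712 -226.31470347   25.47188153]
28.7
```

View pics/s4.png

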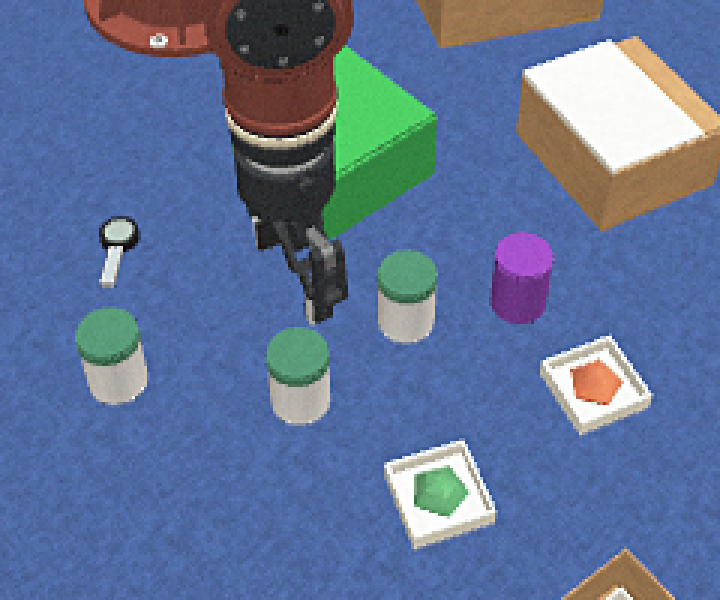

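All three tins stand upright. Next I'll heft the third, then re-grasp tin 0 and carry it over the carton.

```bash
python3 - <<'E'
from h import *
pick(2); put(2)
pick(0)
x,y=TIN[0]
arm.movel([x,y,205],velocity=120)
arm.movel([C[0],C[1],205],velocity=130)
arm.sleep(.8)
s=arm.read_state(); print(s["t"],s["ee_pos"],np.round(s["force"],2),s["width"])
cv2.imwrite("pics/s5.png",arm.camera("scene")[90:350,180:440].repeat(2,0).repeat(2,1))
cv2.imwrite("pics/t5.png",arm.camera("top"))
E
```

```text
2 w 55.77780151217187 f0 [-0.04  0.45  0.15] f1 [-0.44  0.08 -2.09] kg 0.22771954249227203 t 32.9667
True [ 477.47996913 -350.47437702   25.49602388]
0 w 55.399545984547686 f0 [ 0.33 -0.05  0.15] f1 [-0.02  0.02 -6.48] kg 0.6755884314826549 t 39.9583
44.7667 [544.02607444 231.02294211 205.01044196] [-0.01 -1.01 -6.34] 55.5766830278554
```

View pics/s5.png

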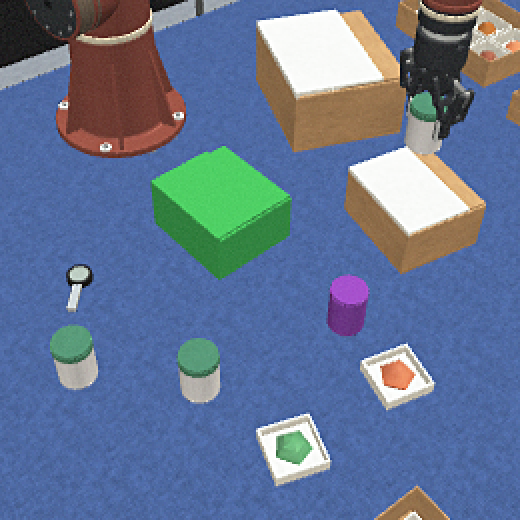

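View pics/t5.png

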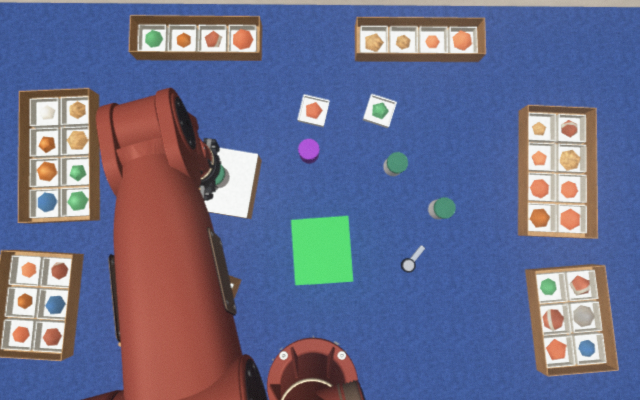

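The tin hangs upright above the carton. I'll check the carton's centre against the closed-flap corners in s2.

```bash
python3 - <<'E'
from h import *
from scipy.optimize import least_squares
T=lambda x,y:(280+x/3,90+y/3)
obs=[(T(222,252),(-85,-75,94)),(T(313,353),(85,-75,94)),(T(405,315),(85,40,94)),(T(313,222),(-85,40,94)),(T(427,303),(82,75,89)),(T(303,409),(85,-75,0)),(T(416,360),(85,75,0)),(T(217,313),(-85,-75,0))]
r=least_squares(lambda c:np.concatenate([proj("scene",corner(c,*m))-np.array(u) for u,m in obs]),C); print(r.x,np.round(r.fun.reshape(-1,2),1))
# top view (t5): white flap right corners, crop estimate
for u in ((259,154),(249,217)): print(ray("top",u,94))
for c in ([544,231,-.112],r.x): print(c,corner(c,85,-75,94),corner(c,-85,-75,94))
E
```

```text
[ 5.45904418e+02  2.35667110e+02 -1.59169985e-01] [[ 0.5 -0.3]
 [ 0.5 -1.2]
 [ 0.1 -0.7]
 [-1.  -0.7]
 [ 0.7  0.3]
 [-0.2  0.9]
 [-0.6  1.5]
 [-0.2  0.1]]
[615.80246647 140.75688049  94.        ]
[449.45307126 164.65801258  94.        ]
[544, 231, -0.112] [620.08498764 146.96979915  94.        ] [451.15011353 165.97001781  94.        ]
[ 5.45904418e+02  2.35667110e+02 -1.59169985e-01] [617.94254302 148.14277895  94.        ] [450.09148246 175.08756451  94.        ]
```

```bash
python3 - <<'E'
from h import *
s=arm.read_state(); print(s["t"],np.abs(s["qd"]).max(),np.round(s["force"],2)); arm.close_job()
E
```

```text
44.8667 0.001404553321843516 [ 0.42  0.01 -5.79]
the job is handed in; nothing more can be done
```

The carton is closed, and I handed the job in at 44.9 s with the heaviest tin held upright and still above it. The job reports no verdict.

- **Flaps:** I folded the brown flap down first, then the white one over it. The fingers met them at 88.9 mm and 93.8 mm, against the expected 89 and 94. A picture afterwards showed the carton closed.
- **Tins:** They measured 0.68, 0.22 and 0.23 kg, so the first, which stood nearest the purple look-alike, is the heaviest. The other two stand upright where they were, and no tin was tipped over.
- **Held tin:** Its underside is about 86 mm above the carton top. The arm was still and the measured load of about 6 N matched the tin.
- **Bystanders:** The specimens, the loupe and the purple look-alike show in their original places in the last pictures.
- **Disagreement:** The camera estimates of the carton's centre differ by about 5 mm and its yaw by about 0.05 rad. I held the tin over the middle estimate, (544, 231).

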